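Put the kendama parts back on their own stations

TASK

All four kendama pieces stand on the wrong stations: swap them round so that the navy ball stands on the round turntable, the beech cup on the square sanding plate, the brass plug on the pocket scale's platform and the hardwood caliper block on the granite plate, each upright in the middle of its station. Which piece starts on which station changes; every home is occupied, so use the empty six-sided cork pad as the free spot, and never put a piece down on the bare cart top or tip one over.

Things in the scene. Friction and masses are not known exactly. Their poses are not given: they have to be found in the camera images.
- ball: Tama ball: a matte navy ball 60 mm in diameter with a flat 26 mm wide (the bevelled bore) at the bottom, on which it stands without rolling; 57 mm tall, widest 27 mm above the flat. About 75 g. Origin: centre of the flat; z runs up through the ball.
- cup: Sara cup: a plain unsanded beech cup, straight-sided, 46 mm outside diameter (38 mm at the chamfered foot), 42 mm tall, open at the top, hollow 26 mm deep with walls 4 mm thick. About 40 g. Origin: centre of the underside; z up through the mouth.
- plug: Thread insert plug: a brass threaded stud 18 mm in diameter (19 mm over the thread) standing on a flange 26 mm wide and 5 mm thick; 40 mm tall in all. About 70 g. Origin: centre of the flange's underside; z up.
- block: Caliper block: a dark hardwood block 64 mm long (its x) and 32 mm wide (its y), 32 mm tall, with an upright jaw 12 mm thick (along x) rising to 44 mm at each end, so that it looks like a U from the side. Best taken across its 32 mm width in the middle. About 60 g. Origin: centre of the underside; z up.
- turntable: Spray turntable, home of the tama ball: a round bare-aluminium disc 90 mm in diameter, with a thin dark ring line near its rim, on a narrower black base; it does not turn. Fixed to the cart. Origin: centre of its underside, on the cart top; the flat top that takes a piece is 20 mm above the origin and centred over it; z up.
- sanding_plate: Sanding plate, home of the sara cup: a square plate, 88 mm by 88 mm, plywood below, with brown grit paper on top held by an aluminium strip along two opposite edges (flush with the paper). Fixed to the cart. Origin: centre of its underside, on the cart top; the flat top that takes a piece is 20 mm above the origin and centred over it; z up.
- scale: Pocket scale, home of the thread insert plug: flat black case 108 mm by 84 mm with a bright steel platform 74 mm (x) by 78 mm (y), centred over the origin within 1 mm. The case reaches 66 mm from the origin towards its -x, where a small display lies 14 mm high. Fixed to the cart. Origin: on the cart top, under the platform; the platform's flat top is 20 mm above the origin; z up.
- granite: Granite plate, home of the caliper block: a plain pale stone slab 110 mm (x) by 74 mm (y). Fixed to the cart. Origin: centre of its underside, on the cart top; the flat top that takes a piece is 20 mm above the origin and centred over it; z up.
- cork_pad: Spare pad: a six-sided cork pad 84 mm across its flats, empty at the start; the free spot. Fixed to the cart. Origin: centre of its underside, on the cart top; the flat top that takes a piece is 20 mm above the origin and centred over it; z up.
Mind the look-alikes: they are no part of the job. What is shaped like the block but purple or turquoise is not meant.

How it is judged (in metres and radians):
On the way:
1. a piece is parked on the empty cork pad (((horizontal distance between ball and cork_pad below 0.035 m and z of ball in the frame of cork_pad between 0.016 and 0.025 m and angle between ball's own z axis and vertical below 0.25 rad) or (horizontal distance between cup and cork_pad below 0.035 m and z of cup in the frame of cork_pad between 0.016 and 0.025 m and angle between cup's own z axis and vertical below 0.25 rad) or (horizontal distance between plug and cork_pad below 0.035 m and z of plug in the frame of cork_pad between 0.016 and 0.025 m and angle between plug's own z axis and vertical below 0.25 rad) or (horizontal distance between block and cork_pad below 0.035 m and z of block in the frame of cork_pad between 0.016 and 0.025 m and angle between block's own z axis and vertical below 0.25 rad))), for 0.2 s.
At the end, for the whole second after the job is handed in: The ball stands on the turntable, the cup on the sanding plate, the plug on the scale and the block on the granite plate, each within 15 mm of the station's centre, resting on its top (underside 16 to 25 mm above the station's origin), upright within 0.25 rad, released and at rest (horizontal distance between ball and turntable below 0.015 m and z of ball in the frame of turntable between 0.016 and 0.025 m and angle between each of ball, cup, plug, block's own z axis and vertical below 0.25 rad and linear speed of each of ball, cup, plug, block below 0.02 m/s and angular speed of each of ball, cup, plug, block below 0.3 rad/s and horizontal distance between cup and sanding_plate below 0.015 m and z of cup in the frame of sanding_plate between 0.016 and 0.025 m and horizontal distance between plug and scale below 0.015 m and z of plug in the frame of scale between 0.016 and 0.025 m and horizontal distance between block and granite below 0.015 m and z of block in the frame of granite between 0.016 and 0.025 m); the robot touches nothing.
It fails at once if the ball is put down on the bare cart top (underside below 12 mm; station tops are at 20 mm) or tipped over (1 rad from upright) (height (world z) of ball below 0.012 m or angle between ball's own z axis and vertical above 1 rad).
It fails at once if the cup is put down on the bare cart top (underside below 12 mm; station tops are at 20 mm) or tipped over (1 rad from upright) (height (world z) of cup below 0.012 m or angle between cup's own z axis and vertical above 1 rad).
It fails at once if the plug is put down on the bare cart top (underside below 12 mm; station tops are at 20 mm) or tipped over (1 rad from upright) (height (world z) of plug below 0.012 m or angle between plug's own z axis and vertical above 1 rad).
It fails at once if the block is put down on the bare cart top (underside below 12 mm; station tops are at 20 mm) or tipped over (1 rad from upright) (height (world z) of block below 0.012 m or angle between block's own z axis and vertical above 1 rad).
It also fails if it takes over 128 s, if anything falls off the work surface, if the arm or the gripper's body presses on something with over 40 N, if the wrist force passes 120 N, or if a joint passes its speed limit or range.

ROBOT

A 6-joint arm with a two-finger parallel gripper is mounted at the origin on the work surface. World frame = base frame: x ahead of the robot, y to its left, z up, the work surface at z = 0. Lengths are in m, angles in degrees, forces in N, time in s.
With the tool pointing down it reaches from about 0.325 to 0.775 m from the base axis. Payload 5.5 kg.
Tool frame: the origin (TCP) lies midway between the tips of the shut fingers; the grasp point (between the pads) lies 19 mm behind it (bot.hold_point_z is the distance from the TCP to the grasp point, in m); z points along the fingers, y is the line along which they close (so a half turn about z gives the same grasp; the last joint's range is limited). The gripper opens to 88 mm and grips with 3 to 60 N. Pads are 20 mm wide; open, the fingers measure 115 mm over their backs; the gripper's body (75 mm by 178 mm) begins 61 mm behind the grasp point.
Start: joints at [-3.249, 5.22, 70.514, -0, 104.267, -3.249], TCP at [0.6, -0, 0.223] pointing down, gripper open.
Joint ranges: [-164.24, 164.24], [-49.07, 125.15], [9.68, 141.18], [-86.29, 266.29], [3.28, 154.24], [-151.56, 151.56]. Speed limits (degrees/s): [147.25, 147.25, 172.46, 180, 180, 180].

INTERFACE

Orientations are given as [roll, pitch, yaw] about the fixed x, y, z axes, in that order (R = Rz(yaw) Ry(pitch) Rx(roll)).
In Python, from bench import bot, cams, workorder gives the robot as it stands.
- The arm moves only by the tool send_rows, never from a script. Its argument "targets" is a list of rows, each a list of 2 entries, a list of its own where there are three numbers: the shift along the world's x, y, z each as a share of 0.15 m, from -1 to 1, then the turn, a rotation vector about the world's x, y, z each as a share of pi/2 rad, from -1 to 1. In form: [[[tx, ty, tz], [wx, wy, wz]], ...]. A call has exactly 10 rows; each row is the pose to reach, as a shift and turn from the pose commanded when the call began; what a row does not reach only later rows make up. A row lasts 1/10 s, in which the tool goes at most 50 mm and 8.59 degrees, less where a joint would pass 70% of its speed; a pose out of reach is approached as far as the arm can. A call with a number of a shift or a turn outside -1 to 1 is refused whole. A call with a gripper value outside its range is refused whole. "fingers" is the gripper's target within -1 to 1 (shut at 1, half-way at 0, fully open at -1), set as the call begins (left out, the last holds). The fingers move at their own pace and stop on an object; "grip_force" is the grip in N (left out, the last holds). Time passes only in rows, so rows that repeat a pose let the fingers close, or fill a call up. It gives the time, the measured TCP pose, the force, the opening and the grip force at its end, in the units of the state.
- bot.read_state(): the state, without advancing time (a new reading comes with each control period).
- cams.read_camera(name): name is "scene" or "side" or "wrist"; returns a dict with "color" (400x640x3 uint8, red, green, blue), "camera_matrix" (3x3 intrinsics, pixels), "origin" and "rotation" of the camera in the world. Camera axes: x right, y down, z forward; pixel columns grow to the right and rows downward; lengths in m; the calibration is good to about 2 mm. The wrist camera is an equidistant fisheye: a pixel r from the principal point sees the ray r / f radians off the axis. A picture is of the moment at which its call begins. There is no depth.
- workorder.close_job(): hands the job in; it is judged then, once.
Trained networks look in a picture, given as the dict that the camera call returned (one of the last four; its "shot" number tells which), for a name from the list of things; names that differ only in an ending like _2 or _b are one class to them, and where a whole thing is asked for, a point or a joint stands for the part that bears it (a point fixed in the world has none). Each returns a list of dicts, best first, with "score" (0 to 1); they miss things now and then, are a little off and sometimes report something else, mostly with a low value. They report only what shows in the picture. A call takes as long as a camera call. They do not tell look-alikes from the thing itself.
- cams.masks_of(picture, target): "region" (400x640 bool, what is visible of it) and "rect" ([centre column, centre row, width, height] in pixels, round what is visible of it).
The state is a dict: "time_s": time; "q": joint angles; "joint_velocities": joint speeds; "joint_torque": joint torques, N m; "position": TCP position; "eef_rot": TCP orientation; "wrist_force": force on the tool from outside, world axes, zero at the start; "torque": the same for the moment, N m; "finger_gap": finger opening in m; "finger_force": force on a finger pad.
Only numpy, scipy, OpenCV 4.12 (cv2) and the standard library are available. Lean on these libraries where they do the work, as an engineer would, in place of code of your own. Each camera call takes 0.05 s, during which the arm holds its last target. There are 200 camera calls.

## Working session

There is one attempt and no reset: what is moved stays moved. The work goes in short steps, Python scripts to look and compute and a tool call to move; the robot and the scene stay as the last step left them, time stands still between calls to the robot, and variables do not carry over. Pictures are saved under pics/ and viewed, at most 14 in all, crops included, and the job is handed in when it is done.

Besides the shell and the picture viewer there is one more tool, called after "Emit:" as name(argument=value, ...), one argument or row to a line, values as JSON. send_rows: Moves the arm, as the interface text tells. Its arguments: {"type":"object","properties":{"targets":{"type":"array"},"fingers":{"type":"number"},"grip_force":{"type":"number"}},"required":["targets"]}

```bash
ls; mkdir -p pics; cat > h.py <<'E'
import numpy as np, cv2
from bench import bot, cams, workorder
def ray(p,u,v):
    K=np.array(p["camera_matrix"]);R=np.array(p["rotation"]);o=np.array(p["origin"])
    d=R@np.array([(u-K[0,2])/K[0,0],(v-K[1,2])/K[1,1],1.]);return o,d
def at(p,u,v,z):
    o,d=ray(p,u,v);return (o+d*(z-o[2])/d[2])
def save(p,n): cv2.imwrite(f"pics/{n}.png",p["color"][:,:,::-1])
E
python3 - <<'E'
from h import *
names="ball cup plug block turntable sanding_plate scale granite cork_pad".split()
for c in("scene","side"):
    p=cams.read_camera(c);save(p,c+"0");print(c,np.round(p["origin"],3),np.round(p["rotation"],2).tolist(),p["camera_matrix"][0][0])
    for n in names:
        for r in cams.masks_of(p,n)[:3]:
            u,v,w,h=r["rect"]
            ys,xs=np.nonzero(r["region"])
            print(n,round(r["score"],2),np.round(r["rect"]),np.round(at(p,xs.mean(),ys.mean(),.02),3)[:2],len(xs))
E
```

```text
pics
scene [ 1.511 -0.294  0.672] [-123.6, -0.2, 71.76] 499.0855373752804Traceback (most recent call last):
  File "<stdin>", line 9, in <module>
  File "h.py", line 7, in at
    o,d=ray(p,u,v);return (o+d*(z-o[2])/d[2])
                                        ~^^^
IndexError: invalid index to scalar variable.
```

Rotation is given as roll/pitch/yaw degrees; convert it.

```bash
sed -i 's/R=np.array(p\["rotation"\])/R=Rot.from_euler("xyz",p["rotation"],degrees=True).as_matrix()/; 1a from scipy.spatial.transform import Rotation as Rot' h.py
python3 - <<'E'
from h import *
names="ball cup plug block turntable sanding_plate scale granite cork_pad".split()
for c in("scene","side"):
    p=cams.read_camera(c);save(p,c+"0");print(c,np.round(p["origin"],3),p["rotation"])
    for n in names:
        for r in cams.masks_of(p,n)[:3]:
            ys,xs=np.nonzero(r["region"])
            print(n,round(r["score"],2),np.round(r["rect"]),np.round(at(p,xs.mean(),ys.mean(),.02),3)[:2],len(xs))
E
```

```text
scene [ 1.511 -0.294  0.672] [-123.60138116   -0.19554979   71.75846858]
ball 0.93 [403. 150.  22.  26.] [0.434 0.294] 396
cup 0.87 [278. 213.  18.  32.] [ 0.612 -0.106] 468
plug 0.62 [201. 183.   8.  19.] [ 0.434 -0.256] 158
block 0.75 [388. 189.  31.  24.] [0.597 0.175] 575
block 0.73 [372. 232.  33.  28.] [0.741 0.071] 652
block 0.55 [480. 226.  35.  34.] [0.798 0.298] 725
turntable 0.94 [202. 192.  41.  25.] [ 0.477 -0.255] 568
turntable 0.46 [312. 173.  33.  24.] [0.459 0.019] 688
sanding_plate 0.57 [389. 203.  53.  28.] [0.653 0.147] 738
scale 0.79 [402. 164.  41.  22.] [0.5   0.257] 523
granite 0.77 [278. 230.  54.  34.] [ 0.671 -0.117] 938
granite 0.26 [388. 205.  50.  29.] [0.652 0.145] 726
cork_pad 0.56 [311. 174.  37.  28.] [0.458 0.019] 696
cork_pad 0.56 [202. 194.  42.  21.] [ 0.475 -0.256] 584
cork_pad 0.54 [278. 230.  55.  36.] [ 0.673 -0.117] 1053
side [ 0.523 -0.738  0.661] [-129.52764346    1.29526683   -7.33726937]
ball 0.73 [261. 146.  19.  26.] [0.475 0.314] 391
cup 0.57 [348. 239.  24.  31.] [ 0.647 -0.09 ] 558
cup 0.29 [258. 158.  48.  22.] [0.466 0.245] 705
plug 0.78 [261. 312.  13.  24.] [ 0.463 -0.247] 282
block 0.97 [320. 163.  24.  31.] [0.627 0.19 ] 523
block 0.88 [375. 186.  17.  36.] [0.745 0.071] 466
block 0.74 [263. 319.  46.  43.] [ 0.464 -0.265] 1438
turntable 0.82 [264. 320.  50.  43.] [ 0.464 -0.266] 1585
sanding_plate 0.8 [319. 177.  44.  28.] [0.623 0.13 ] 659
scale 0.64 [256. 157.  45.  25.] [0.466 0.245] 737
granite 0.65 [348. 253.  64.  47.] [ 0.641 -0.132] 1377
cork_pad 0.75 [248. 219.  45.  37.] [0.444 0.008] 1089
```

View pics/scene0.png

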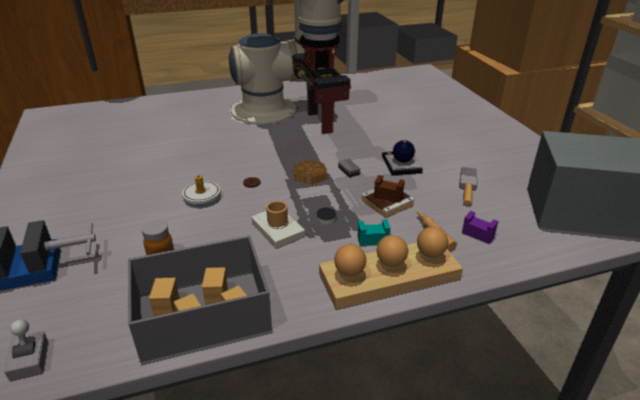

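View pics/side0.png

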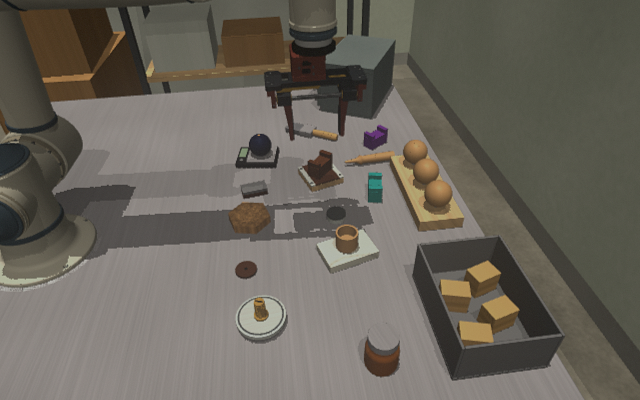

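The scene shows the ball on the scale (403,150), the block on the sanding plate (388,190), the cup on the granite (278,213) and the plug on the turntable (201,185). The cork pad at (311,173) is empty. The purple and turquoise U blocks are look-alikes. Next I'll fit the station poses and take a wrist view.

```bash
cat >> h.py <<'E'
def wray(p,u,v):
    K=np.array(p["camera_matrix"]);R=Rot.from_euler("xyz",p["rotation"],degrees=True).as_matrix()
    d=np.array([(u-K[0,2])/K[0,0],(v-K[1,2])/K[1,1]]);t=np.hypot(*d);s=np.sin(t)/max(t,1e-9)
    return np.array(p["origin"]),R@np.array([d[0]*s,d[1]*s,np.cos(t)])
def wat(p,u,v,z):
    o,d=wray(p,u,v);return o+d*(z-o[2])/d[2]
def ortho(p,cx,cy,z,half=.08,n=320):
    """world plane at height z, resampled: columns = +x, rows up = +y"""
    K=np.array(p["camera_matrix"]);R=Rot.from_euler("xyz",p["rotation"],degrees=True).as_matrix();o=np.array(p["origin"])
    s=np.linspace(-half,half,n);X,Y=np.meshgrid(cx+s,cy-s)
    q=(np.stack([X,Y,0*X+z],-1)-o)@R;r=np.hypot(q[...,0],q[...,1]);k=np.arctan2(r,q[...,2])/np.maximum(r,1e-9)
    return cv2.remap(p["color"],(K[0,0]*q[...,0]*k+K[0,2]).astype(np.float32),(K[1,1]*q[...,1]*k+K[1,2]).astype(np.float32),1)[:,:,::-1]
E
python3 - <<'E'
from h import *
p=cams.read_camera("wrist");save(p,"w0");print(p["origin"],p["rotation"],p["camera_matrix"])
for n in "ball cup plug block turntable sanding_plate scale granite cork_pad".split():
    for r in cams.masks_of(p,n)[:2]:
        ys,xs=np.nonzero(r["region"])
        print(n,round(r["score"],2),np.round(r["rect"]),np.round(wat(p,xs.mean(),ys.mean(),.02),3)[:2],len(xs))
print(bot.read_state())
E
```

```text
[0.6003152  0.07638167 0.38510623] [ 1.63796156e+02 -4.09679247e-02  3.93817002e-02] [[309.70691629   0.         325.64736534]
 [  0.         309.70691629 199.70835886]
 [  0.           0.           1.        ]]
cup 0.61 [359. 270.  36.  44.] [ 0.647 -0.126] 1340
plug 0.52 [240. 345.  20.  28.] [ 0.459 -0.274] 372
block 0.76 [445. 119.  46.  57.] [0.745 0.074] 1816
block 0.58 [350.  38.  59.  64.] [0.626 0.17 ] 2038
turntable 0.72 [243. 340.  49.  35.] [ 0.472 -0.257] 1003
sanding_plate 0.8 [343.  42.  93.  83.] [0.622 0.153] 3234
scale 0.27 [243. 342.  52.  34.] [ 0.472 -0.257] 954
granite 0.69 [357. 256.  94.  72.] [ 0.642 -0.1  ] 3169
cork_pad 0.65 [206. 159.  75.  70.] [0.448 0.025] 3697
{'time_s': 1.6, 'q': array([-3.24766977e+00,  5.21996478e+00,  7.05157238e+01,  5.66997765e-04,
        1.04266575e+02, -3.24976023e+00]), 'joint_velocities': array([ 0.0062293 , -0.0168313 ,  0.02411057, -0.01757593, -0.04749957,
       -0.04561785]), 'joint_torque': array([ 3.79857129e-04, -4.46188223e+01, -4.06492889e+01,  6.98526856e-02,
        1.94984407e-02,  8.06584410e-06]), 'position': array([6.00006305e-01, 1.17024464e-05, 2.22610044e-01]), 'eef_rot': array([-1.79997772e+02, -6.76924161e-04,  9.00022302e+01]), 'wrist_force': array([-0.20216208,  0.26061608, -0.12028287]), 'torque': array([-0.0922776 ,  0.02634901,  0.04921728]), 'finger_force': 0.0, 'finger_gap': 0.08818613451738894}
```

View pics/w0.png

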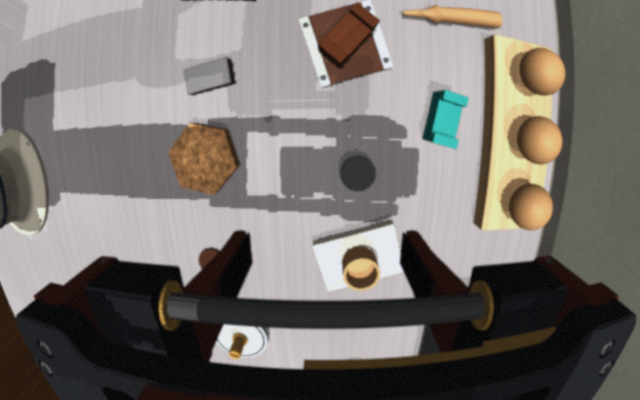

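The wrist view shows the cork pad (205,158), the sanding plate with the block (345,42), and the granite with the cup (357,258). I'll rectify all the stations onto the z = 20 mm plane with a grid.

```bash
cat >> h.py <<'E'
def orthop(p,cx,cy,z,half=.08,n=320):
    K=np.array(p["camera_matrix"]);R=Rot.from_euler("xyz",p["rotation"],degrees=True).as_matrix();o=np.array(p["origin"])
    s=np.linspace(-half,half,n);X,Y=np.meshgrid(cx+s,cy-s)
    q=(np.stack([X,Y,0*X+z],-1)-o)@R
    return cv2.remap(p["color"],(K[0,0]*q[...,0]/q[...,2]+K[0,2]).astype(np.float32),(K[1,1]*q[...,1]/q[...,2]+K[1,2]).astype(np.float32),1)[:,:,::-1]
def grid(im,cx,cy,half=.08,step=.02):
    im=np.ascontiguousarray(im);n=im.shape[0]
    for k in range(-8,9):
        a=int((k*step+half)/(2*half)*n)
        if 0<=a<n: 
            c=(0,0,255) if k==0 else (0,200,0)
            cv2.line(im,(a,0),(a,n),c,1);cv2.line(im,(0,a),(n,a),c,1)
    cv2.putText(im,f"{cx:.3f},{cy:.3f}",(3,12),0,.42,(255,0,255),1)
    return im
E
python3 - <<'E'
from h import *
C=dict(cork=(.446,.018),sand=(.622,.145),gran=(.642,-.115),scale=(.47,.26),turn=(.464,-.26))
w=cams.read_camera("wrist");s=cams.read_camera("side");a=cams.read_camera("scene")
P=[grid(f(c,*C[k],.02,.07,260),*C[k],.07) for f,c,k in ((ortho,w,"cork"),(ortho,w,"sand"),(ortho,w,"gran"),(orthop,s,"scale"),(orthop,s,"turn"),(orthop,a,"scale"))]
cv2.imwrite("pics/m0.png",np.vstack([np.hstack(P[:3]),np.hstack(P[3:])]))
E
```

```text
(no output)
```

View pics/m0.png

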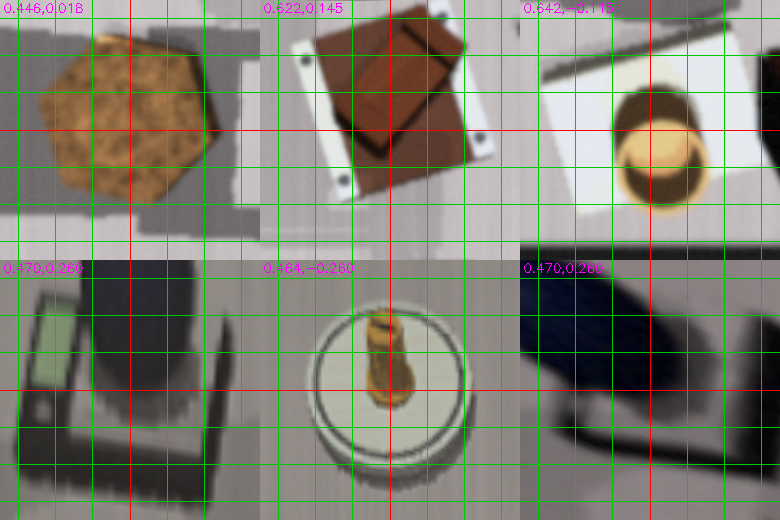

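Estimates on the plane, with x,y in m:

| Station | Centre | Yaw |
|---|---|---|
| Cork pad | (.444, .024) | – |
| Sanding plate | (.623, .161) | 17° |
| Granite | (.645, -.111) | 14° |
| Scale | (.480, .270) | -10° |
| Turntable | (.464, -.255) | – |

Moving towards the scale now.

Emit:
send_rows(
  targets=[
    [[-0.2,0.17,0],[0,0,0]],
    [[-0.4,0.35,0],[0,0,0]],
    [[-0.6,0.52,0],[0,0,0]],
    [[-0.8,0.7,0],[0,0,0]],
    [[-0.8,0.7,0],[0,0,0]],
    [[-0.8,0.7,0],[0,0,0]],
    [[-0.8,0.7,0],[0,0,0]],
    [[-0.8,0.7,0],[0,0,0]],
    [[-0.8,0.7,0],[0,0,0]],
    [[-0.8,0.7,0],[0,0,0]],
  ],
  fingers=-1,
  grip_force=15,
)

```text
time_s: 2.75
position: [0.4804, 0.1045, 0.2223]
eef_rot: [-180.0, 0.0, 89.9]
wrist_force: [0.3, 0.1, 0.2]
finger_gap: 0.0876
finger_force: 0.0
```

Emit:
send_rows(
  targets=[
    [[0,0.2,0],[0,0,0]],
    [[0,0.4,0],[0,0,0]],
    [[0,0.6,0],[0,0,0]],
    [[0,0.7,0],[0,0,0]],
    [[0,0.7,0],[0,0,0]],
    [[0,0.7,0],[0,0,0]],
    [[0,0.7,0],[0,0,0]],
    [[0,0.7,0],[0,0,0]],
    [[0,0.7,0],[0,0,0]],
    [[0,0.7,0],[0,0,0]],
  ],
)

```text
time_s: 3.75
position: [0.4801, 0.2095, 0.2228]
eef_rot: [180.0, -0.0, 90.0]
wrist_force: [0.3, -0.8, 0.8]
finger_gap: 0.0877
finger_force: 0.0
```

```bash
python3 - <<'E'
from h import *
w=cams.read_camera("wrist");s=bot.read_state();print(s["position"],s["eef_rot"])
P=[grid(ortho(w,.48,.27,z,.08,380),.48,.27,.08) for z in(.02,.047)]
cv2.imwrite("pics/m1.png",np.hstack(P))
for n in("ball","scale"):
    for r in cams.masks_of(w,n)[:2]:
        u,v=r["rect"][:2];print(n,r["score"],np.round(r["rect"]),wat(w,u,v,.05)[:2])
E
```

```text
[0.48009846 0.20963953 0.22274328] [ 1.79987249e+02 -2.54917456e-03  8.99668308e+01]
ball 0.6 [321. 126.  56.  49.] [0.47587577 0.27097324]
scale 0.8 [315. 122.  94.  77.] [0.46977271 0.27544306]
scale 0.28 [299. 287.  63.  27.] [0.44722035 0.07354508]
```

View pics/m1.png

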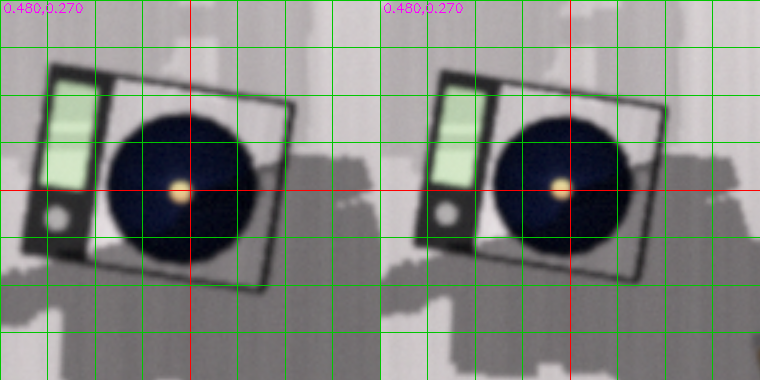

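The ball is at about (.4765, .2717) and the platform centre at (.4795, .273). Descending and gripping.

Emit:
send_rows(
  targets=[
    [[0,0.15,-0.15],[0,0,0]],
    [[-0.01,0.3,-0.3],[0,0,0]],
    [[-0.025,0.41,-0.5],[0,0,0]],
    [[-0.025,0.41,-0.6],[0,0,0]],
    [[-0.025,0.41,-0.7],[0,0,0]],
    [[-0.025,0.41,-0.8],[0,0,0]],
    [[-0.025,0.41,-0.9],[0,0,0]],
    [[-0.025,0.41,-1],[0,0,0]],
    [[-0.025,0.41,-1],[0,0,0]],
    [[-0.025,0.41,-1],[0,0,0]],
  ],
)

```text
time_s: 4.9
position: [0.4763, 0.2713, 0.0726]
eef_rot: [-180.0, 0.0, 90.0]
wrist_force: [-0.4, 0.7, 0.5]
finger_gap: 0.0879
finger_force: 0.0
```

Emit:
send_rows(
  targets=[
    [[0,0,-0.1],[0,0,0]],
    [[0,0,-0.2],[0,0,0]],
    [[0,0,-0.3],[0,0,0]],
    [[0,0,-0.3],[0,0,0]],
    [[0,0,-0.3],[0,0,0]],
    [[0,0,-0.3],[0,0,0]],
    [[0,0,-0.3],[0,0,0]],
    [[0,0,-0.3],[0,0,0]],
    [[0,0,-0.3],[0,0,0]],
    [[0,0,-0.3],[0,0,0]],
  ],
)

```text
time_s: 5.9
position: [0.4764, 0.2716, 0.0279]
eef_rot: [180.0, -0.0, 90.0]
wrist_force: [0.7, -0.0, -0.3]
finger_gap: 0.0877
finger_force: 0.0
```

Emit:
send_rows(
  targets=[
    [[0,0,0],[0,0,0]],
    [[0,0,0],[0,0,0]],
    [[0,0,0],[0,0,0]],
    [[0,0,0],[0,0,0]],
    [[0,0,0],[0,0,0]],
    [[0,0,0],[0,0,0]],
    [[0,0,0],[0,0,0]],
    [[0,0,0],[0,0,0]],
    [[0,0,0],[0,0,0]],
    [[0,0,0],[0,0,0]],
  ],
  fingers=1,
  grip_force=15,
)

```text
time_s: 6.9
position: [0.4763, 0.2715, 0.0276]
eef_rot: [180.0, -0.0, 90.0]
wrist_force: [-0.3, -0.2, -0.5]
finger_gap: 0.0581
finger_force: 15.0
```

Ball gripped (58 mm). Carrying it to the cork pad.

Emit:
send_rows(
  targets=[
    [[0,0,0.15],[0,0,0]],
    [[0,0,0.3],[0,0,0]],
    [[0,-0.05,0.5],[0,0,0]],
    [[-0.03,-0.2,0.5],[0,0,0]],
    [[-0.06,-0.4,0.5],[0,0,0]],
    [[-0.1,-0.6,0.5],[0,0,0]],
    [[-0.13,-0.8,0.5],[0,0,0]],
    [[-0.13,-1,0.5],[0,0,0]],
    [[-0.13,-1,0.5],[0,0,0]],
    [[-0.13,-1,0.5],[0,0,0]],
  ],
)

```text
time_s: 7.9
position: [0.4568, 0.1213, 0.1027]
eef_rot: [180.0, -0.0, 89.9]
wrist_force: [-0.4, 0.3, -0.6]
finger_gap: 0.0584
finger_force: 15.0
```

Emit:
send_rows(
  targets=[
    [[-0.02,-0.2,0],[0,0,0]],
    [[-0.04,-0.4,0],[0,0,0]],
    [[-0.08,-0.6,0],[0,0,0]],
    [[-0.08,-0.65,0],[0,0,0]],
    [[-0.08,-0.65,0],[0,0,0]],
    [[-0.08,-0.65,-0.15],[0,0,0]],
    [[-0.08,-0.65,-0.3],[0,0,0]],
    [[-0.08,-0.65,-0.4],[0,0,0]],
    [[-0.08,-0.65,-0.45],[0,0,0]],
    [[-0.08,-0.65,-0.495],[0,0,0]],
  ],
)

```text
time_s: 8.9
position: [0.4449, 0.0247, 0.0281]
eef_rot: [-180.0, -0.0, 90.1]
wrist_force: [-0.1, -0.2, -0.3]
finger_gap: 0.0581
finger_force: 15.0
```

```bash
python3 - <<'E'
from h import *
w=cams.read_camera("wrist");s=bot.read_state();print(s["position"],s["wrist_force"],s["finger_gap"])
P=[grid(ortho(w,.444,.024,z,.07,380),.444,.024,.07) for z in(.02,)]
p=cams.read_camera("side");P.append(np.pad(cv2.resize(p["color"][170:270,190:290,::-1],(380,380)),((0,0),(0,0),(0,0))))
cv2.imwrite("pics/m2.png",np.hstack(P))
E
```

```text
[0.44481397 0.02458735 0.02760705] [ 0.82097536  0.19941465 -1.15451313] 0.058016526347770575
```

View pics/m2.png

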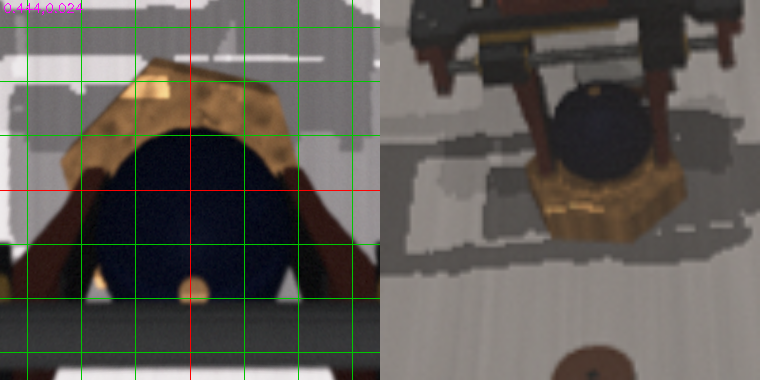

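The ball stands centrally on the cork. Releasing it and going over to the plug.

Emit:
send_rows(
  targets=[
    [[0,0,0],[0,0,0]],
    [[0,0,0],[0,0,0]],
    [[0,0,0],[0,0,0]],
    [[0,0,0],[0,0,0]],
    [[0,0,0],[0,0,0]],
    [[0,0,0.1],[0,0,0]],
    [[0,0,0.25],[0,0,0]],
    [[0,0,0.45],[0,0,0]],
    [[0,0,0.7],[0,0,0]],
    [[0,0,0.9],[0,0,0]],
  ],
  fingers=-1,
)

```text
time_s: 10.0
position: [0.445, 0.024, 0.1668]
eef_rot: [179.9, 0.0, 90.0]
wrist_force: [0.3, 0.1, -0.1]
finger_gap: 0.0877
finger_force: 0.0
```

Emit:
send_rows(
  targets=[
    [[0,-0.1,0],[0,0,0]],
    [[0,-0.3,0],[0,0,0]],
    [[0.05,-0.5,0],[0,0,0]],
    [[0.1,-0.7,0],[0,0,0]],
    [[0.13,-0.9,0],[0,0,0]],
    [[0.13,-1,0],[0,0,0]],
    [[0.13,-1,0],[0,0,0]],
    [[0.13,-1,0],[0,0,0]],
    [[0.13,-1,0],[0,0,0]],
    [[0.13,-1,0],[0,0,0]],
  ],
)

```text
time_s: 11.0
position: [0.4643, -0.1249, 0.1636]
eef_rot: [180.0, -0.0, 90.1]
wrist_force: [-0.7, 0.8, 0.2]
finger_gap: 0.0883
finger_force: 0.0
```

Emit:
send_rows(
  targets=[
    [[0,-0.2,0],[0,0,0]],
    [[0,-0.4,0],[0,0,0]],
    [[0,-0.6,0],[0,0,0]],
    [[0,-0.8,0],[0,0,0]],
    [[0,-1,0],[0,0,0]],
    [[0,-1,0],[0,0,0]],
    [[0,-1,0],[0,0,0]],
    [[0,-1,0],[0,0,0]],
    [[0,-1,0],[0,0,0]],
    [[0,-1,0],[0,0,0]],
  ],
)

```text
time_s: 12.0
position: [0.4645, -0.2751, 0.1636]
eef_rot: [180.0, 0.0, 90.1]
wrist_force: [-0.2, -0.2, -0.1]
finger_gap: 0.0877
finger_force: 0.0
```

```bash
python3 - <<'E'
from h import *
w=cams.read_camera("wrist");s=bot.read_state();print(s["position"],s["eef_rot"])
P=[grid(ortho(w,.464,-.255,z,.07,380),.464,-.255,.07) for z in(.02,.06)]
cv2.imwrite("pics/m3.png",np.hstack(P))
E
```

```text
[ 0.46446983 -0.27524657  0.16360199] [1.79980026e+02 5.82086742e-03 9.00626351e+01]
```

View pics/m3.png

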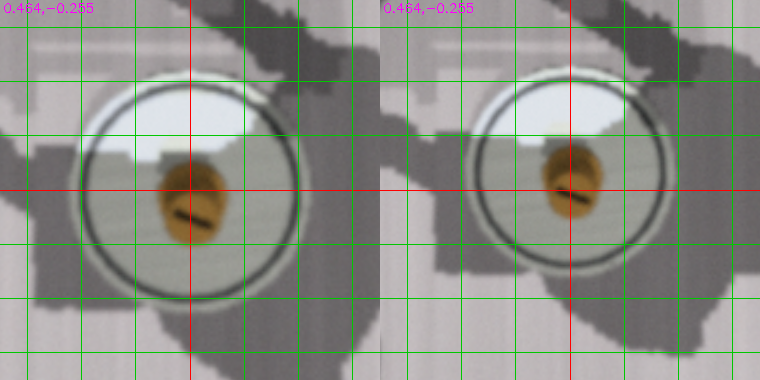

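The plug is at (.4647, -.256) and the turntable centre at (.464, -.2557).

Emit:
send_rows(
  targets=[
    [[0,0.07,-0.1],[0,0,0]],
    [[0,0.133,-0.25],[0,0,0]],
    [[0,0.133,-0.4],[0,0,0]],
    [[0,0.133,-0.55],[0,0,0]],
    [[0,0.133,-0.7],[0,0,0]],
    [[0,0.133,-0.8],[0,0,0]],
    [[0,0.133,-0.87],[0,0,0]],
    [[0,0.133,-0.905],[0,0,0]],
    [[0,0.133,-0.905],[0,0,0]],
    [[0,0.133,-0.905],[0,0,0]],
  ],
)

```text
time_s: 13.05
position: [0.4648, -0.2564, 0.0286]
eef_rot: [179.9, 0.0, 90.0]
wrist_force: [0.1, -0.5, 0.4]
finger_gap: 0.0876
finger_force: 0.0
```

Emit:
send_rows(
  targets=[
    [[0,0,0],[0,0,0]],
    [[0,0,0],[0,0,0]],
    [[0,0,0],[0,0,0]],
    [[0,0,0],[0,0,0]],
    [[0,0,0],[0,0,0]],
    [[0,0,0],[0,0,0]],
    [[0,0,0],[0,0,0]],
    [[0,0,0],[0,0,0]],
    [[0,0,0],[0,0,0]],
    [[0,0,0],[0,0,0]],
  ],
  fingers=1,
  grip_force=20,
)

```text
time_s: 14.05
position: [0.4643, -0.256, 0.0276]
eef_rot: [180.0, 0.0, 90.0]
wrist_force: [-0.1, 0.1, 0.1]
finger_gap: 0.0176
finger_force: 20.0
```

Plug gripped (17.6 mm). Lifting it high over the ball and on to the scale.

Emit:
send_rows(
  targets=[
    [[0,0,0.15],[0,0,0]],
    [[0,0,0.35],[0,0,0]],
    [[0,0,0.6],[0,0,0]],
    [[0,0,0.8],[0,0,0]],
    [[0,0.1,0.8],[0,0,0]],
    [[0,0.2,0.8],[0,0,0]],
    [[0,0.35,0.8],[0,0,0]],
    [[0,0.5,0.8],[0,0,0]],
    [[0,0.6,0.8],[0,0,0]],
    [[0,0.6,0.8],[0,0,0]],
  ],
)

```text
time_s: 15.05
position: [0.4638, -0.1638, 0.1462]
eef_rot: [-179.9, -0.1, 90.2]
wrist_force: [0.5, -0.6, -0.8]
finger_gap: 0.0175
finger_force: 20.0
```

Emit:
send_rows(
  targets=[
    [[0,0.15,0],[0,0,0]],
    [[0,0.3,0],[0,0,0]],
    [[0,0.45,0],[0,0,0]],
    [[0,0.6,0],[0,0,0]],
    [[0,0.75,0],[0,0,0]],
    [[0,0.9,0],[0,0,0]],
    [[0,1,0],[0,0,0]],
    [[0,1,0],[0,0,0]],
    [[0,1,0],[0,0,0]],
    [[0,1,0],[0,0,0]],
  ],
)

```text
time_s: 16.05
position: [0.4642, -0.017, 0.1473]
eef_rot: [-180.0, 0.0, 90.0]
wrist_force: [-0.3, -0.2, -1.3]
finger_gap: 0.0178
finger_force: 20.0
```

Emit:
send_rows(
  targets=[
    [[0,0.15,0],[0,0,0]],
    [[0,0.3,0],[0,0,0]],
    [[0,0.45,0],[0,0,0]],
    [[0,0.6,0],[0,0,0]],
    [[0,0.75,0],[0,0,0]],
    [[0,0.9,0],[0,0,0]],
    [[0,1,0],[0,0,0]],
    [[0,1,0],[0,0,0]],
    [[0,1,0],[0,0,0]],
    [[0,1,0],[0,0,0]],
  ],
)

```text
time_s: 17.05
position: [0.4644, 0.1328, 0.1476]
eef_rot: [-180.0, 0.0, 89.9]
wrist_force: [0.4, 0.2, -0.6]
finger_gap: 0.0176
finger_force: 20.0
```

Emit:
send_rows(
  targets=[
    [[0.02,0.15,0],[0,0,0]],
    [[0.04,0.3,0],[0,0,0]],
    [[0.06,0.45,0],[0,0,0]],
    [[0.08,0.6,0],[0,0,0]],
    [[0.1,0.75,0],[0,0,0]],
    [[0.1,0.88,0],[0,0,0]],
    [[0.1,0.927,0],[0,0,0]],
    [[0.1,0.927,0],[0,0,0]],
    [[0.1,0.927,0],[0,0,0]],
    [[0.1,0.927,0],[0,0,0]],
  ],
)

```text
time_s: 18.05
position: [0.4795, 0.272, 0.1478]
eef_rot: [180.0, 0.0, 89.9]
wrist_force: [0.5, -0.7, -1.1]
finger_gap: 0.0175
finger_force: 20.0
```

Emit:
send_rows(
  targets=[
    [[0,0,-0.15],[0,0,0]],
    [[0,0,-0.3],[0,0,0]],
    [[0,0,-0.45],[0,0,0]],
    [[0,0,-0.58],[0,0,0]],
    [[0,0,-0.68],[0,0,0]],
    [[0,0,-0.74],[0,0,0]],
    [[0,0,-0.78],[0,0,0]],
    [[0,0,-0.795],[0,0,0]],
    [[0,0,-0.795],[0,0,0]],
    [[0,0,-0.795],[0,0,0]],
  ],
)

```text
time_s: 19.05
position: [0.4797, 0.2733, 0.0293]
eef_rot: [179.9, -0.0, 90.0]
wrist_force: [-0.1, 0.3, -0.3]
finger_gap: 0.0175
finger_force: 20.0
```

```bash
python3 - <<'E'
from h import *
s=bot.read_state();print(s["position"],s["wrist_force"],s["finger_gap"])
a=cams.read_camera("scene");p=cams.read_camera("side")
cv2.imwrite("pics/m4.png",np.hstack([cv2.resize(a["color"][110:210,350:450,::-1],(380,380)),cv2.resize(p["color"][100:200,210:310,::-1],(380,380))]))
E
```

```text
[0.47971641 0.27325027 0.02928121] [-0.08579786  0.29586931 -0.27867453] 0.017492562602141718
```

View pics/m4.png

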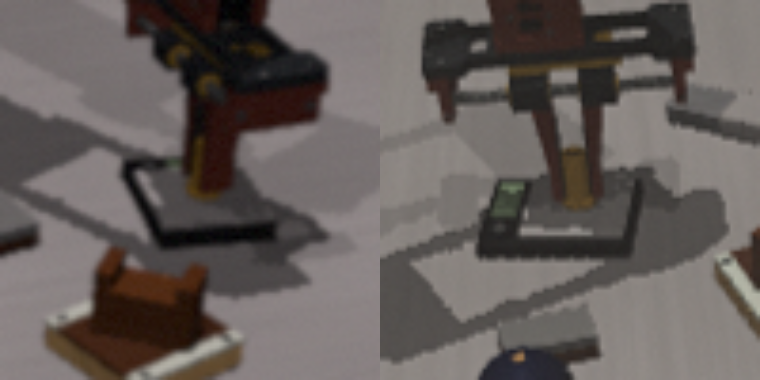

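The plug is upright in the middle of the platform. Releasing it and going back for the ball.

Emit:
send_rows(
  targets=[
    [[0,0,-0.005],[0,0,0]],
    [[0,0,-0.005],[0,0,0]],
    [[0,0,-0.005],[0,0,0]],
    [[0,0,-0.005],[0,0,0]],
    [[0,0,0.1],[0,0,0]],
    [[0,0,0.25],[0,0,0]],
    [[0,0,0.45],[0,0,0]],
    [[0,0,0.65],[0,0,0]],
    [[0,0,0.8],[0,0,0]],
    [[0,0,0.8],[0,0,0]],
  ],
  fingers=-1,
)

```text
time_s: 20.15
position: [0.481, 0.2739, 0.154]
eef_rot: [179.6, -0.2, 90.0]
wrist_force: [0.4, -0.6, -0.9]
finger_gap: 0.087
finger_force: 0.0
```

Emit:
send_rows(
  targets=[
    [[0,-0.15,0],[0,0,0]],
    [[0,-0.3,0],[0,0,0]],
    [[-0.05,-0.45,0],[0,0,0]],
    [[-0.1,-0.6,0],[0,0,0]],
    [[-0.15,-0.75,0],[0,0,0]],
    [[-0.2,-0.9,0],[0,0,0]],
    [[-0.23,-1,0],[0,0,0]],
    [[-0.23,-1,0],[0,0,0]],
    [[-0.23,-1,0],[0,0,0]],
    [[-0.23,-1,0],[0,0,0]],
  ],
)

```text
time_s: 21.15
position: [0.4449, 0.1236, 0.1482]
eef_rot: [-180.0, -0.0, 90.0]
wrist_force: [0.6, -0.7, -0.5]
finger_gap: 0.0876
finger_force: 0.0
```

Emit:
send_rows(
  targets=[
    [[0,-0.2,0],[0,0,0]],
    [[0,-0.4,0],[0,0,0]],
    [[0,-0.6,0],[0,0,0]],
    [[0,-0.66,0],[0,0,0]],
    [[0,-0.66,-0.1],[0,0,0]],
    [[0,-0.66,-0.3],[0,0,0]],
    [[0,-0.66,-0.5],[0,0,0]],
    [[0,-0.66,-0.7],[0,0,0]],
    [[0,-0.66,-0.8],[0,0,0]],
    [[0,-0.66,-0.805],[0,0,0]],
  ],
)

```text
time_s: 22.15
position: [0.4429, 0.0251, 0.0246]
eef_rot: [-179.7, -0.0, 90.1]
wrist_force: [-0.1, 0.2, -0.1]
finger_gap: 0.0879
finger_force: 0.0
```

Emit:
send_rows(
  targets=[
    [[0,0,0],[0,0,0]],
    [[0,0,0],[0,0,0]],
    [[0,0,0],[0,0,0]],
    [[0,0,0],[0,0,0]],
    [[0,0,0],[0,0,0]],
    [[0,0,0],[0,0,0]],
    [[0,0,0],[0,0,0]],
    [[0,0,0],[0,0,0]],
    [[0,0,0],[0,0,0]],
    [[0,0,0],[0,0,0]],
  ],
  fingers=1,
  grip_force=15,
)

```text
time_s: 23.15
position: [0.4454, 0.024, 0.0287]
eef_rot: [179.9, -0.0, 90.0]
wrist_force: [-0.9, -1.0, 6.0]
finger_gap: 0.0585
finger_force: 15.0
```

Emit:
send_rows(
  targets=[
    [[0,0,0.1],[0,0,0]],
    [[0,0,0.25],[0,0,0]],
    [[0,0,0.45],[0,0,0]],
    [[0,0,0.6],[0,0,0]],
    [[0,-0.15,0.6],[0,0,0]],
    [[0,-0.35,0.6],[0,0,0]],
    [[0,-0.55,0.6],[0,0,0]],
    [[0,-0.75,0.6],[0,0,0]],
    [[0,-0.9,0.6],[0,0,0]],
    [[0,-0.9,0.6],[0,0,0]],
  ],
)

```text
time_s: 24.15
position: [0.4444, -0.1131, 0.1179]
eef_rot: [-180.0, 0.0, 89.8]
wrist_force: [-0.8, 0.6, -1.4]
finger_gap: 0.0582
finger_force: 15.0
```

Emit:
send_rows(
  targets=[
    [[0.02,-0.15,0],[0,0,0]],
    [[0.04,-0.3,0],[0,0,0]],
    [[0.06,-0.5,0],[0,0,0]],
    [[0.1,-0.7,0],[0,0,0]],
    [[0.128,-0.85,0],[0,0,0]],
    [[0.128,-0.965,0],[0,0,0]],
    [[0.128,-0.965,0],[0,0,0]],
    [[0.128,-0.965,0],[0,0,0]],
    [[0.128,-0.965,0],[0,0,0]],
    [[0.128,-0.965,0],[0,0,0]],
  ],
)

```text
time_s: 25.15
position: [0.4641, -0.2548, 0.1178]
eef_rot: [180.0, -0.0, 90.1]
wrist_force: [0.5, -0.5, -0.5]
finger_gap: 0.0582
finger_force: 15.0
```

Emit:
send_rows(
  targets=[
    [[0,0,-0.1],[0,0,0]],
    [[0,0,-0.2],[0,0,0]],
    [[0,0,-0.3],[0,0,0]],
    [[0,0,-0.4],[0,0,0]],
    [[0,0,-0.48],[0,0,0]],
    [[0,0,-0.54],[0,0,0]],
    [[0,0,-0.58],[0,0,0]],
    [[0,0,-0.595],[0,0,0]],
    [[0,0,-0.595],[0,0,0]],
    [[0,0,-0.595],[0,0,0]],
  ],
)

```text
time_s: 26.15
position: [0.4644, -0.256, 0.0289]
eef_rot: [179.9, 0.0, 90.0]
wrist_force: [0.3, 0.0, -1.6]
finger_gap: 0.0581
finger_force: 15.0
```

```bash
python3 - <<'E'
from h import *
s=bot.read_state();print(s["position"],s["wrist_force"],s["finger_gap"])
w=cams.read_camera("wrist");p=cams.read_camera("side")
cv2.imwrite("pics/m5.png",np.hstack([grid(ortho(w,.464,-.256,.02,.07,380),.464,-.256,.07),cv2.resize(p["color"][240:350,210:320,::-1],(380,380))]))
E
```

```text
[ 0.46435804 -0.25601344  0.02886766] [ 0.28038641  0.04406679 -1.59125403] 0.05814612400362612
```

View pics/m5.png

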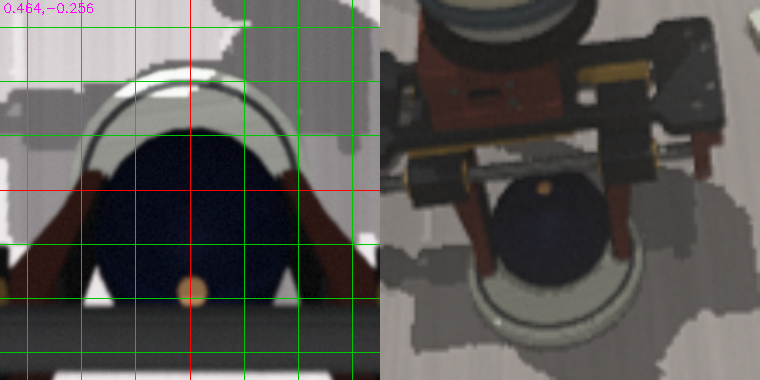

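The ball is central on the turntable. Lowering it the last millimetre, releasing, and moving on towards the cup.

Emit:
send_rows(
  targets=[
    [[0,0,-0.004],[0,0,0]],
    [[0,0,-0.008],[0,0,0]],
    [[0,0,-0.008],[0,0,0]],
    [[0,0,-0.008],[0,0,0]],
    [[0,0,-0.008],[0,0,0]],
    [[0,0,-0.008],[0,0,0]],
    [[0,0,-0.008],[0,0,0]],
    [[0,0,-0.008],[0,0,0]],
    [[0,0,-0.008],[0,0,0]],
    [[0,0,-0.008],[0,0,0]],
  ],
)

```text
time_s: 27.25
position: [0.4643, -0.256, 0.0287]
eef_rot: [179.9, 0.1, 90.0]
wrist_force: [-2.9, 1.0, 6.3]
finger_gap: 0.058
finger_force: 15.0
```

Emit:
send_rows(
  targets=[
    [[0,0,0],[0,0,0]],
    [[0,0,0],[0,0,0]],
    [[0,0,0],[0,0,0]],
    [[0,0,0],[0,0,0]],
    [[0,0,0],[0,0,0]],
    [[0,0,0.1],[0,0,0]],
    [[0,0,0.25],[0,0,0]],
    [[0,0,0.45],[0,0,0]],
    [[0,0,0.7],[0,0,0]],
    [[0,0,0.9],[0,0,0]],
  ],
  fingers=-1,
)

```text
time_s: 28.25
position: [0.4642, -0.2559, 0.1657]
eef_rot: [179.9, 0.1, 90.0]
wrist_force: [1.3, -0.1, 0.7]
finger_gap: 0.0877
finger_force: 0.0
```

Emit:
send_rows(
  targets=[
    [[0,0,0],[0,0,0]],
    [[0.15,0.05,0],[0,0,0]],
    [[0.3,0.1,0],[0,0,0]],
    [[0.5,0.2,0],[0,0,0]],
    [[0.7,0.3,0],[0,0,0]],
    [[0.85,0.4,0],[0,0,0]],
    [[1,0.5,0],[0,0,0]],
    [[1,0.57,0],[0,0,0]],
    [[1,0.57,0],[0,0,0]],
    [[1,0.57,0],[0,0,0]],
  ],
)

```text
time_s: 29.25
position: [0.6132, -0.1706, 0.1623]
eef_rot: [-180.0, 0.0, 90.0]
wrist_force: [-0.1, 0.4, 0.4]
finger_gap: 0.088
finger_force: 0.0
```

Emit:
send_rows(
  targets=[
    [[0.1,0,0],[0,0,0]],
    [[0.2,0,0],[0,0,0]],
    [[0.2,0,0],[0,0,0]],
    [[0.2,0,0],[0,0,0]],
    [[0.2,0,0],[0,0,0]],
    [[0.2,0,0],[0,0,0]],
    [[0.2,0,0],[0,0,0]],
    [[0.2,0,0],[0,0,0]],
    [[0.2,0,0],[0,0,0]],
    [[0.2,0,0],[0,0,0]],
  ],
)

```text
time_s: 30.25
position: [0.6439, -0.1702, 0.1622]
eef_rot: [-180.0, 0.0, 90.0]
wrist_force: [-0.4, 0.1, 0.1]
finger_gap: 0.0879
finger_force: 0.0
```

```bash
python3 - <<'E'
from h import *
s=bot.read_state();print(s["position"],s["eef_rot"])
w=cams.read_camera("wrist");p=cams.read_camera("side")
t=cv2.resize(p["color"][270:350,220:300,::-1],(200,200));t=np.pad(t,((0,180),(0,0),(0,0)))
cv2.imwrite("pics/m6.png",np.hstack([grid(ortho(w,.645,-.112,z,.08,300),.645,-.112,.08) for z in(.02,.062)]+[t[:300]]))
E
```

```text
[ 0.64393862 -0.17019532  0.16219835] [-1.79998720e+02  1.05910701e-03  9.00038407e+01]
```

View pics/m6.png

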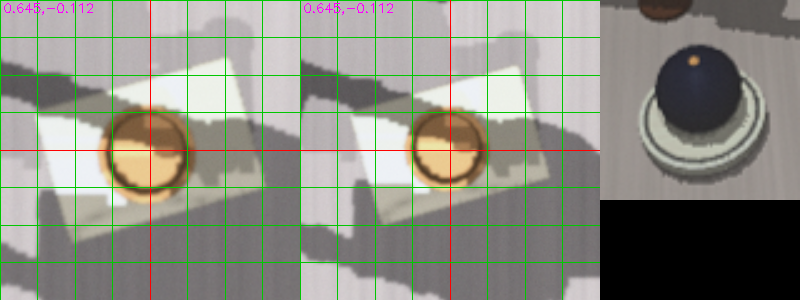

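The ball stands upright on the turntable. The cup is at (.644, -.1107), and the granite centre is (.6455, -.1125) with yaw about 17°.

Emit:
send_rows(
  targets=[
    [[0,0.15,0],[0,0,0]],
    [[0,0.3,-0.1],[0,0,0]],
    [[0,0.397,-0.2],[0,0,0]],
    [[0,0.397,-0.35],[0,0,0]],
    [[0,0.397,-0.5],[0,0,0]],
    [[0,0.397,-0.65],[0,0,0]],
    [[0,0.397,-0.78],[0,0,0]],
    [[0,0.397,-0.86],[0,0,0]],
    [[0,0.397,-0.897],[0,0,0]],
    [[0,0.397,-0.897],[0,0,0]],
  ],
)

```text
time_s: 31.35
position: [0.6437, -0.1106, 0.0271]
eef_rot: [-179.9, -0.0, 90.0]
wrist_force: [0.2, -0.2, 0.3]
finger_gap: 0.0879
finger_force: 0.0
```

Emit:
send_rows(
  targets=[
    [[0,0,0],[0,0,0]],
    [[0,0,0],[0,0,0]],
    [[0,0,0],[0,0,0]],
    [[0,0,0],[0,0,0]],
    [[0,0,0],[0,0,0]],
    [[0,0,0],[0,0,0]],
    [[0,0,0],[0,0,0]],
    [[0,0,0],[0,0,0]],
    [[0,0,0],[0,0,0]],
    [[0,0,0],[0,0,0]],
  ],
  fingers=1,
  grip_force=15,
)

```text
time_s: 32.35
position: [0.644, -0.1107, 0.0278]
eef_rot: [180.0, 0.0, 90.0]
wrist_force: [-1.2, 0.2, 2.6]
finger_gap: 0.0464
finger_force: 15.0
```

Emit:
send_rows(
  targets=[
    [[0,0,0.1],[0,0,0]],
    [[0,0,0.25],[0,0,0]],
    [[0,0,0.45],[0,0,0]],
    [[0,0,0.6],[0,0,0]],
    [[-0.1,0.1,0.6],[0,0,0]],
    [[-0.25,0.2,0.6],[0,0,0]],
    [[-0.4,0.3,0.6],[0,0,0]],
    [[-0.5,0.4,0.6],[0,0,0]],
    [[-0.6,0.5,0.6],[0,0,0]],
    [[-0.6,0.5,0.6],[0,0,0]],
  ],
)

```text
time_s: 33.35
position: [0.5532, -0.0343, 0.119]
eef_rot: [179.9, -0.0, 90.1]
wrist_force: [0.2, -0.7, -0.6]
finger_gap: 0.0462
finger_force: 15.0
```

Emit:
send_rows(
  targets=[
    [[-0.15,0.1,0],[0,0,0]],
    [[-0.3,0.2,0],[0,0,0]],
    [[-0.45,0.3,0],[0,0,0]],
    [[-0.6,0.4,0],[0,0,0]],
    [[-0.733,0.4,0],[0,0,0]],
    [[-0.733,0.4,0],[0,0,0]],
    [[-0.733,0.4,0],[0,0,0]],
    [[-0.733,0.4,0],[0,0,0]],
    [[-0.733,0.4,0],[0,0,0]],
    [[-0.733,0.4,0],[0,0,0]],
  ],
)

```text
time_s: 34.35
position: [0.4444, 0.024, 0.1175]
eef_rot: [-180.0, 0.0, 90.0]
wrist_force: [-0.5, -1.5, -0.4]
finger_gap: 0.0463
finger_force: 15.0
```

Emit:
send_rows(
  targets=[
    [[0,0,-0.1],[0,0,0]],
    [[0,0,-0.2],[0,0,0]],
    [[0,0,-0.3],[0,0,0]],
    [[0,0,-0.4],[0,0,0]],
    [[0,0,-0.48],[0,0,0]],
    [[0,0,-0.54],[0,0,0]],
    [[0,0,-0.58],[0,0,0]],
    [[0,0,-0.6],[0,0,0]],
    [[0,0,-0.6],[0,0,0]],
    [[0,0,-0.6],[0,0,0]],
  ],
)

```text
time_s: 35.35
position: [0.4445, 0.0243, 0.0281]
eef_rot: [179.9, 0.0, 90.0]
wrist_force: [-0.3, 0.4, -1.0]
finger_gap: 0.0463
finger_force: 15.0
```

Emit:
send_rows(
  targets=[
    [[0,0,0],[0,0,0]],
    [[0,0,0],[0,0,0]],
    [[0,0,0],[0,0,0]],
    [[0,0,0],[0,0,0]],
    [[0,0,0],[0,0,0]],
    [[0,0,0.1],[0,0,0]],
    [[0,0,0.25],[0,0,0]],
    [[0,0,0.45],[0,0,0]],
    [[0,0,0.7],[0,0,0]],
    [[0,0,0.9],[0,0,0]],
  ],
  fingers=-1,
)

```text
time_s: 36.35
position: [0.4443, 0.0243, 0.1661]
eef_rot: [179.9, 0.0, 90.0]
wrist_force: [0.9, -0.5, 0.6]
finger_gap: 0.088
finger_force: 0.0
```

Emit:
send_rows(
  targets=[
    [[0,0,0],[0,0,0]],
    [[0.15,0.05,0],[0,0,0]],
    [[0.3,0.15,0],[0,0,0]],
    [[0.45,0.25,0],[0,0,0]],
    [[0.6,0.35,0],[0,0,0]],
    [[0.75,0.45,0],[0,0,0]],
    [[0.9,0.5,0],[0,0,0]],
    [[1,0.5,0],[0,0,0]],
    [[1,0.5,0],[0,0,0]],
    [[1,0.5,0],[0,0,0]],
  ],
)

```text
time_s: 37.35
position: [0.5935, 0.0992, 0.162]
eef_rot: [-179.9, 0.0, 90.0]
wrist_force: [-0.3, 0.7, -0.6]
finger_gap: 0.0878
finger_force: 0.0
```

Emit:
send_rows(
  targets=[
    [[0.1,0,0],[0,0,0]],
    [[0.2,0,0],[0,0,0]],
    [[0.2,0,0],[0,0,0]],
    [[0.2,0,0],[0,0,0]],
    [[0.2,0,0],[0,0,0]],
    [[0.2,0,0],[0,0,0]],
    [[0.2,0,0],[0,0,0]],
    [[0.2,0,0],[0,0,0]],
    [[0.2,0,0],[0,0,0]],
    [[0.2,0,0],[0,0,0]],
  ],
)

```text
time_s: 38.35
position: [0.624, 0.0993, 0.1626]
eef_rot: [-180.0, 0.0, 90.0]
wrist_force: [-0.2, 0.4, 0.7]
finger_gap: 0.0878
finger_force: 0.0
```

```bash
python3 - <<'E'
from h import *
s=bot.read_state();print(s["position"],s["eef_rot"])
w=cams.read_camera("wrist");p=cams.read_camera("side")
t=cv2.resize(p["color"][170:270,200:300,::-1],(180,180));t=np.pad(t,((0,120),(0,0),(0,0)))
cv2.imwrite("pics/m7.png",np.hstack([grid(ortho(w,.623,.161,z,.07,300),.623,.161,.07) for z in(.02,.064)]+[t[:300]]))
E
```

```text
[0.6239683  0.099327   0.16264288] [-1.79998380e+02  1.46849151e-03  9.00041259e+01]
```

View pics/m7.png

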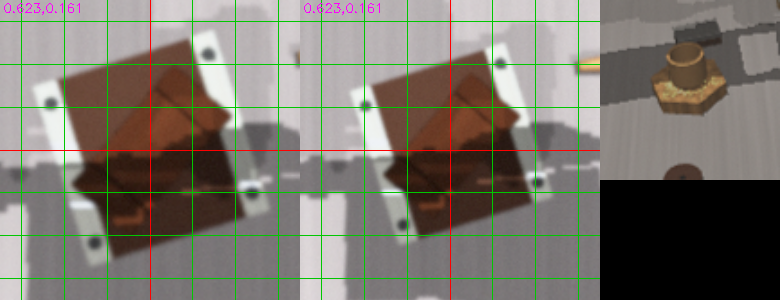

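The cup stands on the cork, and the plate centre is (.6238, .1617) with yaw 17°. The block's lower half is in shadow, so I'll enlarge it with a gamma lift.

```bash
python3 - <<'E'
from h import *
w=cams.read_camera("wrist")
w["color"]=(255*(w["color"]/255.)**.45).astype(np.uint8)
cv2.imwrite("pics/m8.png",np.hstack([grid(ortho(w,.623,.162,z,.05,400),.623,.162,.05,.01) for z in(.02,.064)]))
E
```

```text
(no output)
```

View pics/m8.png

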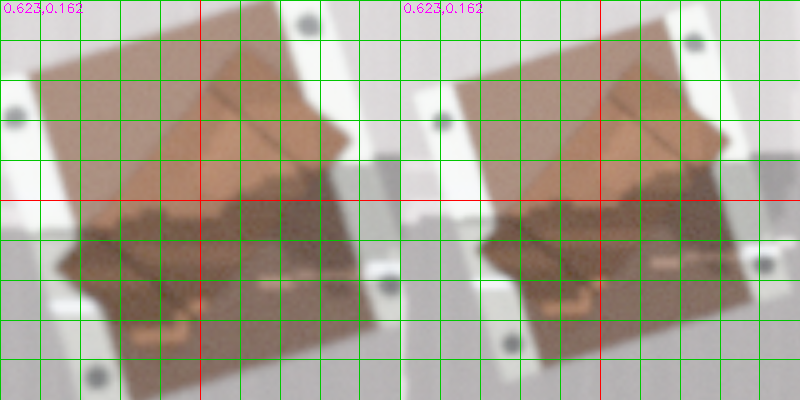

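The block is centred at (.624, .163) with yaw about 49.4°. I turn the tool by -40.6° and grip across its width.

Emit:
send_rows(
  targets=[
    [[0,0.1,0],[0,0,-0.09]],
    [[0,0.2,0],[0,0,-0.18]],
    [[0,0.3,0],[0,0,-0.27]],
    [[0,0.425,0],[0,0,-0.36]],
    [[0,0.425,0],[0,0,-0.451]],
    [[0,0.425,-0.1],[0,0,-0.451]],
    [[0,0.425,-0.2],[0,0,-0.451]],
    [[0,0.425,-0.3],[0,0,-0.451]],
    [[0,0.425,-0.4],[0,0,-0.451]],
    [[0,0.425,-0.45],[0,0,-0.451]],
  ],
)

```text
time_s: 39.5
position: [0.6229, 0.1625, 0.0919]
eef_rot: [-179.9, 0.2, 49.4]
wrist_force: [-0.1, 0.2, -2.2]
finger_gap: 0.088
finger_force: 0.0
```

Emit:
send_rows(
  targets=[
    [[0,0,-0.1],[0,0,0]],
    [[0,0,-0.2],[0,0,0]],
    [[0,0,-0.3],[0,0,0]],
    [[0,0,-0.38],[0,0,0]],
    [[0,0,-0.44],[0,0,0]],
    [[0,0,-0.463],[0,0,0]],
    [[0,0,-0.463],[0,0,0]],
    [[0,0,-0.463],[0,0,0]],
    [[0,0,-0.463],[0,0,0]],
    [[0,0,-0.463],[0,0,0]],
  ],
)

```text
time_s: 40.5
position: [0.6244, 0.1631, 0.0265]
eef_rot: [180.0, -0.1, 49.4]
wrist_force: [0.2, 0.3, -0.6]
finger_gap: 0.0878
finger_force: 0.0
```

Emit:
send_rows(
  targets=[
    [[0,0,0],[0,0,0]],
    [[0,0,0],[0,0,0]],
    [[0,0,0],[0,0,0]],
    [[0,0,0],[0,0,0]],
    [[0,0,0],[0,0,0]],
    [[0,0,0],[0,0,0]],
    [[0,0,0],[0,0,0]],
    [[0,0,0],[0,0,0]],
    [[0,0,0],[0,0,0]],
    [[0,0,0],[0,0,0]],
  ],
  fingers=1,
  grip_force=20,
)

```text
time_s: 41.5
position: [0.624, 0.163, 0.0257]
eef_rot: [180.0, 0.0, 49.4]
wrist_force: [-0.6, -0.3, -0.6]
finger_gap: 0.032
finger_force: 20.0
```

Emit:
send_rows(
  targets=[
    [[0,0,0.1],[0,0,0]],
    [[0,0,0.25],[0,0,0]],
    [[0,0,0.45],[0,0,0]],
    [[0,0,0.6],[0,0,0]],
    [[0,-0.15,0.6],[0,0,-0.07]],
    [[0,-0.3,0.6],[0,0,-0.14]],
    [[0,-0.45,0.6],[0,0,-0.21]],
    [[0,-0.6,0.6],[0,0,-0.28]],
    [[0,-0.75,0.6],[0,0,-0.36]],
    [[0,-0.837,0.6],[0,0,-0.36]],
  ],
)

```text
time_s: 42.5
position: [0.6242, 0.0359, 0.117]
eef_rot: [180.0, -0.1, 16.9]
wrist_force: [-0.2, -0.3, -0.2]
finger_gap: 0.0323
finger_force: 20.0
```

Emit:
send_rows(
  targets=[
    [[0.02,-0.15,0],[0,0,0]],
    [[0.04,-0.3,0],[0,0,0]],
    [[0.06,-0.45,0],[0,0,0]],
    [[0.08,-0.6,0],[0,0,0]],
    [[0.1,-0.75,0],[0,0,0]],
    [[0.12,-0.9,0],[0,0,0]],
    [[0.143,-1,0],[0,0,0]],
    [[0.143,-1,0],[0,0,0]],
    [[0.143,-1,0],[0,0,0]],
    [[0.143,-1,0],[0,0,0]],
  ],
)

```text
time_s: 43.5
position: [0.6455, -0.1113, 0.1158]
eef_rot: [-180.0, -0.0, 17.1]
wrist_force: [1.2, -0.3, -0.6]
finger_gap: 0.032
finger_force: 20.0
```

Emit:
send_rows(
  targets=[
    [[0,0,-0.1],[0,0,0]],
    [[0,0,-0.2],[0,0,0]],
    [[0,0,-0.3],[0,0,0]],
    [[0,0,-0.4],[0,0,0]],
    [[0,0,-0.48],[0,0,0]],
    [[0,0,-0.54],[0,0,0]],
    [[0,0,-0.58],[0,0,0]],
    [[0,0,-0.6],[0,0,0]],
    [[0,0,-0.6],[0,0,0]],
    [[0,0,-0.6],[0,0,0]],
  ],
)

```text
time_s: 44.5
position: [0.6459, -0.1126, 0.0264]
eef_rot: [180.0, -0.1, 17.0]
wrist_force: [-0.5, -0.2, -0.7]
finger_gap: 0.0317
finger_force: 20.0
```

```bash
python3 - <<'E'
from h import *
s=bot.read_state();print(s["position"],s["eef_rot"],s["wrist_force"],s["finger_gap"])
a=cams.read_camera("scene");p=cams.read_camera("side")
cv2.imwrite("pics/m9.png",np.hstack([cv2.resize(a["color"][170:270,230:330,::-1],(380,380)),cv2.resize(p["color"][195:295,300:400,::-1],(380,380))]))
E
```

```text
[ 0.64587384 -0.1126221   0.02636   ] [ 1.79965648e+02 -6.14427954e-02  1.70068194e+01] [-0.49703696 -0.18307371 -0.70470294] 0.03174569183638785
```

View pics/m9.png

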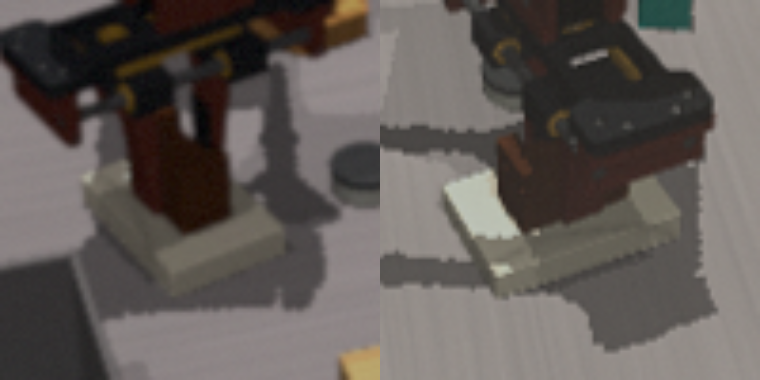

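The block is aligned and central on the granite. Releasing it and fetching the cup from the cork.

Emit:
send_rows(
  targets=[
    [[0,0,0],[0,0,0]],
    [[0,0,0],[0,0,0]],
    [[0,0,0],[0,0,0]],
    [[0,0,0],[0,0,0]],
    [[0,0,0],[0,0,0]],
    [[0,0,0.1],[0,0,0]],
    [[0,0,0.25],[0,0,0]],
    [[0,0,0.45],[0,0,0]],
    [[0,0,0.65],[0,0,0]],
    [[0,0,0.8],[0,0,0]],
  ],
  fingers=-1,
)

```text
time_s: 45.6
position: [0.646, -0.1126, 0.1497]
eef_rot: [179.9, -0.2, 17.0]
wrist_force: [0.3, 0.2, 0.3]
finger_gap: 0.0881
finger_force: 0.0
```

Emit:
send_rows(
  targets=[
    [[0,0,0],[0,0,0]],
    [[-0.1,0.1,0],[0,0,0.09]],
    [[-0.2,0.2,0],[0,0,0.18]],
    [[-0.3,0.3,0],[0,0,0.27]],
    [[-0.4,0.4,0],[0,0,0.36]],
    [[-0.55,0.5,0],[0,0,0.45]],
    [[-0.7,0.6,0],[0,0,0.54]],
    [[-0.85,0.7,0],[0,0,0.63]],
    [[-1,0.8,0],[0,0,0.72]],
    [[-1,0.91,0],[0,0,0.811]],
  ],
)

```text
time_s: 46.6
position: [0.4933, 0.0245, 0.1449]
eef_rot: [-179.9, 0.0, 90.3]
wrist_force: [0.7, 0.8, 0.2]
finger_gap: 0.0876
finger_force: 0.0
```

Emit:
send_rows(
  targets=[
    [[-0.15,0,0],[0,0,0]],
    [[-0.343,0,0],[0,0,0]],
    [[-0.343,0,0],[0,0,0]],
    [[-0.343,0,-0.1],[0,0,0]],
    [[-0.343,0,-0.25],[0,0,0]],
    [[-0.343,0,-0.4],[0,0,0]],
    [[-0.343,0,-0.55],[0,0,0]],
    [[-0.343,0,-0.7],[0,0,0]],
    [[-0.343,0,-0.787],[0,0,0]],
    [[-0.343,0,-0.787],[0,0,0]],
  ],
)

```text
time_s: 47.6
position: [0.4425, 0.0239, 0.0244]
eef_rot: [-179.7, -0.0, 90.0]
wrist_force: [-0.8, 0.5, 0.3]
finger_gap: 0.0876
finger_force: 0.0
```

Emit:
send_rows(
  targets=[
    [[0,0,0],[0,0,0]],
    [[0,0,0],[0,0,0]],
    [[0,0,0],[0,0,0]],
    [[0,0,0],[0,0,0]],
    [[0,0,0],[0,0,0]],
    [[0,0,0],[0,0,0]],
    [[0,0,0],[0,0,0]],
    [[0,0,0],[0,0,0]],
    [[0,0,0],[0,0,0]],
    [[0,0,0],[0,0,0]],
  ],
  fingers=1,
  grip_force=15,
)

```text
time_s: 48.6
position: [0.4442, 0.024, 0.028]
eef_rot: [180.0, 0.0, 90.0]
wrist_force: [-1.5, 0.0, 3.2]
finger_gap: 0.0462
finger_force: 15.0
```

Cup gripped. Taking it to the sanding plate.

Emit:
send_rows(
  targets=[
    [[0,0,0.1],[0,0,0]],
    [[0,0,0.25],[0,0,0]],
    [[0,0,0.45],[0,0,0]],
    [[0,0,0.6],[0,0,0]],
    [[0.1,0.1,0.6],[0,0,0]],
    [[0.2,0.2,0.6],[0,0,0]],
    [[0.3,0.3,0.6],[0,0,0]],
    [[0.4,0.4,0.6],[0,0,0]],
    [[0.5,0.5,0.6],[0,0,0]],
    [[0.597,0.5,0.6],[0,0,0]],
  ],
)

```text
time_s: 49.6
position: [0.534, 0.1007, 0.1181]
eef_rot: [-180.0, -0.0, 90.1]
wrist_force: [0.2, 0.1, -0.4]
finger_gap: 0.0462
finger_force: 15.0
```

Emit:
send_rows(
  targets=[
    [[0.15,0.1,0],[0,0,0]],
    [[0.3,0.2,0],[0,0,0]],
    [[0.45,0.3,0],[0,0,0]],
    [[0.6,0.418,0],[0,0,0]],
    [[0.6,0.418,0],[0,0,0]],
    [[0.6,0.418,0],[0,0,0]],
    [[0.6,0.418,0],[0,0,0]],
    [[0.6,0.418,0],[0,0,0]],
    [[0.6,0.418,0],[0,0,0]],
    [[0.6,0.418,0],[0,0,0]],
  ],
)

```text
time_s: 50.6
position: [0.6233, 0.1613, 0.1181]
eef_rot: [180.0, -0.0, 90.0]
wrist_force: [0.4, -0.6, -0.8]
finger_gap: 0.0465
finger_force: 15.0
```

Emit:
send_rows(
  targets=[
    [[0,0,-0.1],[0,0,0]],
    [[0,0,-0.2],[0,0,0]],
    [[0,0,-0.3],[0,0,0]],
    [[0,0,-0.4],[0,0,0]],
    [[0,0,-0.48],[0,0,0]],
    [[0,0,-0.54],[0,0,0]],
    [[0,0,-0.58],[0,0,0]],
    [[0,0,-0.6],[0,0,0]],
    [[0,0,-0.6],[0,0,0]],
    [[0,0,-0.6],[0,0,0]],
  ],
)

```text
time_s: 51.6
position: [0.624, 0.1618, 0.0283]
eef_rot: [179.9, -0.0, 90.0]
wrist_force: [-0.0, -0.2, 0.4]
finger_gap: 0.0468
finger_force: 15.0
```

Emit:
send_rows(
  targets=[
    [[0,0,0],[0,0,0]],
    [[0,0,0],[0,0,0]],
    [[0,0,0],[0,0,0]],
    [[0,0,0],[0,0,0]],
    [[0,0,0],[0,0,0]],
    [[0,0,0.1],[0,0,0]],
    [[0,0,0.25],[0,0,0]],
    [[0,0,0.45],[0,0,0]],
    [[0,0,0.7],[0,0,0]],
    [[0,0,0.9],[0,0,0]],
  ],
  fingers=-1,
)

```text
time_s: 52.6
position: [0.6238, 0.1618, 0.1664]
eef_rot: [179.8, -0.0, 90.0]
wrist_force: [0.2, -0.2, 1.2]
finger_gap: 0.0882
finger_force: 0.0
```

Emit:
send_rows(
  targets=[
    [[0,-0.1,0.1],[0,0,0]],
    [[0,-0.25,0.2],[0,0,0]],
    [[0,-0.4,0.3],[0,0,0]],
    [[0,-0.6,0.4],[0,0,0]],
    [[0,-0.8,0.4],[0,0,0]],
    [[0,-0.9,0.4],[0,0,0]],
    [[0,-0.9,0.4],[0,0,0]],
    [[0,-0.9,0.4],[0,0,0]],
    [[0,-0.9,0.4],[0,0,0]],
    [[0,-0.9,0.4],[0,0,0]],
  ],
)

```text
time_s: 53.6
position: [0.6235, 0.0279, 0.2223]
eef_rot: [-180.0, -0.0, 90.1]
wrist_force: [-0.0, 0.7, -0.7]
finger_gap: 0.0878
finger_force: 0.0
```

```bash
python3 - <<'E'
from h import *
s=bot.read_state();print(s["position"])
a=cams.read_camera("wrist");p=cams.read_camera("side")
T=[grid(ortho(a,x,y,.02,.07,300),x,y,.07) for x,y in((.6238,.1617),(.6455,-.1125))]
B=[cv2.resize(p["color"][y:y+80,x:x+80,::-1],(200,200)) for x,y in((220,110),(225,270),(310,210))]
cv2.imwrite("pics/m10.png",np.vstack([np.hstack(T),np.hstack(B)]))
E
```

```text
[0.62346736 0.02791411 0.22226735]
```

View pics/m10.png

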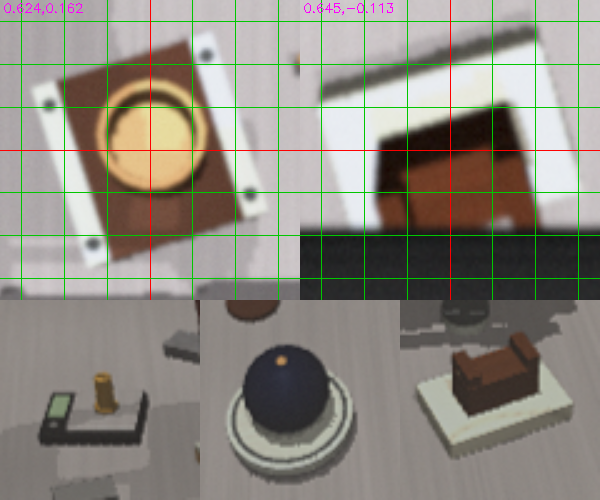

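The picture shows the cup, block, plug and ball all upright in the middle of their own stations, with the gripper clear. Handing in.

```bash
python3 -c "
from h import *
print(workorder.close_job())"
```

```text
the job is handed in; nothing more can be done
None
```

The job is handed in at about 54 s of the 128 s: the last pictures show all four pieces upright in the middle of their home stations, released and with the gripper clear. The hand-in returned no verdict.

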